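# Shut the flip-top lids along a row of washed vials

### The job

The washed sample vials in the grey rack are dry and must be shut against dust before they are put away: run a fingertip along the row from its left end to its right, folding the five open flip-top lids over one after another in that order, and press every lid gently down until it lies fully shut on its rim. Nothing is picked up: the vials stay down in the rack, the rack stays where it stands, and the things around it are left alone.

Things in the scene. Friction and masses are not known exactly. Their poses are not given: they have to be found in the camera images.
- rack: Grey moulded vial rack, a loose block 296 mm long (its own y) x 66 mm x 40 mm high, 0.65 kg, standing on the worktop on rubber feet; five square pockets 35 mm wide and 34 mm deep in one straight row along its y at y = +112, +56, 0, -56, -112 mm. Origin: centre of its underside.
- vial_1: Off-white square plastic sample vial, 34 x 34 x 66 mm, 56 g, empty, standing loosely in the rack's pocket at rack y = +112 mm (number 1 is the +y end of the row, the left end as the robot sees it; 5 the -y, right end), its foot 6 mm above the rack's underside, axes parallel to the rack's; its rim is 72 mm above the worktop. Origin: centre of its underside.
- lid_1 (a joint): Angle of the attached flip-top lid of vial_1: 0 = fully shut (flat on the rim), about 1.57 = standing upright, 2.0 = end of travel. The hinge line runs parallel to the vial's x along its +y edge, at vial (y, z) = (+18.5, 66) mm, so an open lid is folded shut by being pushed from the +y side over towards -y. The stiff hinge stays where it is left (0.012 N m of friction).
- tab_1 (a point): Top of the small thumb tab (15 mm wide, 8 mm long) at the free edge of vial_1's lid, 39.5 mm from the hinge line. The lid is a square plate 38 mm wide (x) and 4 mm thick; shut, its top and this point are 70 mm above the vial's underside (76 mm above the worktop) and this point is at vial y = -21 mm.
- vial_2: Off-white square plastic sample vial, 34 x 34 x 66 mm, 56 g, empty, standing loosely in the rack's pocket at rack y = +56 mm (number 1 is the +y end of the row, the left end as the robot sees it; 5 the -y, right end), its foot 6 mm above the rack's underside, axes parallel to the rack's; its rim is 72 mm above the worktop. Origin: centre of its underside.
- lid_2 (a joint): Angle of the attached flip-top lid of vial_2: 0 = fully shut (flat on the rim), about 1.57 = standing upright, 2.0 = end of travel. The hinge line runs parallel to the vial's x along its +y edge, at vial (y, z) = (+18.5, 66) mm, so an open lid is folded shut by being pushed from the +y side over towards -y. The stiff hinge stays where it is left (0.012 N m of friction).
- tab_2 (a point): Top of the small thumb tab (15 mm wide, 8 mm long) at the free edge of vial_2's lid, 39.5 mm from the hinge line. The lid is a square plate 38 mm wide (x) and 4 mm thick; shut, its top and this point are 70 mm above the vial's underside (76 mm above the worktop) and this point is at vial y = -21 mm.
- vial_3: Off-white square plastic sample vial, 34 x 34 x 66 mm, 56 g, empty, standing loosely in the rack's pocket at rack y = +0 mm (number 1 is the +y end of the row, the left end as the robot sees it; 5 the -y, right end), its foot 6 mm above the rack's underside, axes parallel to the rack's; its rim is 72 mm above the worktop. Origin: centre of its underside.
- lid_3 (a joint): Angle of the attached flip-top lid of vial_3: 0 = fully shut (flat on the rim), about 1.57 = standing upright, 2.0 = end of travel. The hinge line runs parallel to the vial's x along its +y edge, at vial (y, z) = (+18.5, 66) mm, so an open lid is folded shut by being pushed from the +y side over towards -y. The stiff hinge stays where it is left (0.012 N m of friction).
- tab_3 (a point): Top of the small thumb tab (15 mm wide, 8 mm long) at the free edge of vial_3's lid, 39.5 mm from the hinge line. The lid is a square plate 38 mm wide (x) and 4 mm thick; shut, its top and this point are 70 mm above the vial's underside (76 mm above the worktop) and this point is at vial y = -21 mm.
- vial_4: Off-white square plastic sample vial, 34 x 34 x 66 mm, 56 g, empty, standing loosely in the rack's pocket at rack y = -56 mm (number 1 is the +y end of the row, the left end as the robot sees it; 5 the -y, right end), its foot 6 mm above the rack's underside, axes parallel to the rack's; its rim is 72 mm above the worktop. Origin: centre of its underside.
- lid_4 (a joint): Angle of the attached flip-top lid of vial_4: 0 = fully shut (flat on the rim), about 1.57 = standing upright, 2.0 = end of travel. The hinge line runs parallel to the vial's x along its +y edge, at vial (y, z) = (+18.5, 66) mm, so an open lid is folded shut by being pushed from the +y side over towards -y. The stiff hinge stays where it is left (0.012 N m of friction).
- tab_4 (a point): Top of the small thumb tab (15 mm wide, 8 mm long) at the free edge of vial_4's lid, 39.5 mm from the hinge line. The lid is a square plate 38 mm wide (x) and 4 mm thick; shut, its top and this point are 70 mm above the vial's underside (76 mm above the worktop) and this point is at vial y = -21 mm.
- vial_5: Off-white square plastic sample vial, 34 x 34 x 66 mm, 56 g, empty, standing loosely in the rack's pocket at rack y = -112 mm (number 1 is the +y end of the row, the left end as the robot sees it; 5 the -y, right end), its foot 6 mm above the rack's underside, axes parallel to the rack's; its rim is 72 mm above the worktop. Origin: centre of its underside.
- lid_5 (a joint): Angle of the attached flip-top lid of vial_5: 0 = fully shut (flat on the rim), about 1.57 = standing upright, 2.0 = end of travel. The hinge line runs parallel to the vial's x along its +y edge, at vial (y, z) = (+18.5, 66) mm, so an open lid is folded shut by being pushed from the +y side over towards -y. The stiff hinge stays where it is left (0.012 N m of friction).
- tab_5 (a point): Top of the small thumb tab (15 mm wide, 8 mm long) at the free edge of vial_5's lid, 39.5 mm from the hinge line. The lid is a square plate 38 mm wide (x) and 4 mm thick; shut, its top and this point are 70 mm above the vial's underside (76 mm above the worktop) and this point is at vial y = -21 mm.
- brush: Wire bottle brush, 271 mm long, lying behind the rack. Not part of the job. Origin: centre of its underside.
- marker: Red and white marker pen, 135 mm long, lying in front of the rack. Not part of the job. Origin: centre of its underside.
- blue_bottle: Clear reagent bottle with blue screw cap, 68 mm wide, 146 mm high, standing to the right. Not part of the job. Origin: centre of its underside.
- water: Drinking-water bottle with blue cap, 65 mm wide, 207 mm high, standing at the back left. Not part of the job. Origin: centre of its underside.
- tub: White screw-lid tub, 71 mm wide, 50 mm high, standing at the left. Not part of the job. Origin: centre of its underside.
- beaker: Clear plastic beaker, 91 mm wide, 112 mm high, standing at the left. Not part of the job. Origin: centre of its underside.
- steel_forceps: Steel forceps, 120 mm long, lying at the front right. Not part of the job. Origin: centre of its underside.
Things that resemble listed ones, but are neither listed nor needed, are in the scene too. Leave any green or turquoise look-alike of the vial_1 alone.

How it is judged (in metres and radians):
On the way, in this order (a step that is already met when the one before it is completed fails the run):
1. lid 1 of the row, counted from the left end, is folded over past upright (value of joint lid_1 below 1.2 rad), for 0.05 s.
2. lid 2 of the row, counted from the left end, is folded over past upright, after lid 1 (value of joint lid_2 below 1.2 rad), for 0.05 s.
3. lid 3 of the row, counted from the left end, is folded over past upright, after lid 2 (value of joint lid_3 below 1.2 rad), for 0.05 s.
4. lid 4 of the row, counted from the left end, is folded over past upright, after lid 3 (value of joint lid_4 below 1.2 rad), for 0.05 s.
5. lid 5 of the row, counted from the left end, is folded over past upright, after lid 4 (value of joint lid_5 below 1.2 rad), for 0.05 s.
At the end, for the whole second after the job is handed in: All five lids are within 0.06 rad of fully shut (tab less than about 2.4 mm proud), every vial is down in its pocket (within 4 mm), and the rack stands flat on the worktop within 40 mm of where it was, at rest (value of joint each of lid_1, lid_2, lid_3, lid_4, lid_5 below 0.06 rad and z of each of vial_1, vial_2, vial_3, vial_4, vial_5 in the frame of rack below 0.01 m and height (world z) of rack below 0.005 m and distance of rack from where it was at the start of the episode below 0.04 m and angle between rack's own z axis and vertical below 0.05 rad and linear speed of rack below 0.01 m/s); the robot touches nothing.
It fails at once if a vial was pulled up out of its pocket (more than 12 mm) (z of any of vial_1, vial_2, vial_3, vial_4, vial_5 in the frame of rack above 0.018 m).
It fails at once if the rack was lifted, tipped or shoved more than 40 mm (height (world z) of rack above 0.012 m or angle between rack's own z axis and vertical above 0.12 rad or distance of rack from where it was at the start of the episode above 0.04 m).
It fails at once if the lids or vials were pressed with more than 35 N by the fingers (contact force between the fingers and vial_1 above 35 N or contact force between the fingers and vial_2 above 35 N or contact force between the fingers and vial_3 above 35 N or contact force between the fingers and vial_4 above 35 N or contact force between the fingers and vial_5 above 35 N).
It fails at once if one of the other things was moved more than 30 mm or knocked over (distance of any of brush, marker, blue_bottle, water, tub, beaker, steel_forceps from where it was at the start of the episode above 0.03 m or angle between any of blue_bottle, water, tub, beaker's own z axis and vertical above 0.3 rad).
It also fails if it takes over 58 s, if anything falls off the work surface, if the arm or the gripper's body presses on something with over 40 N, if the wrist force passes 120 N, or if a joint passes its speed limit or range.

### The arm

A 7-joint arm with a two-finger parallel gripper is mounted at the origin on a cart in front of the work surface, level with it; the furniture and walls round the work are solid. World frame = base frame: x ahead of the robot, y to its left, z up, the work surface at z = 0. Lengths are in m, angles in degrees, forces in N, time in s.
With the tool pointing down it reaches from about 0.425 to 0.95 m from the base axis. Payload 4.7 kg.
Tool frame: the origin (TCP) lies at the very end of the fingers, on their centre line; the grasp point (between the pads) lies 19 mm behind it; z points along the fingers, y is the line along which they close (so a half turn about z gives the same grasp; the last joint's range is limited). The gripper opens to 85 mm and grips with 20 to 120 N. Pads are 22 mm wide; open, the fingers measure 114 mm over their backs; the gripper's body (76 mm by 85 mm) begins 54 mm behind the grasp point. The pads swing forward as they close: fully open they stand 13 mm farther back than shut.
Start: joints at [75.464, 26.849, -2.785, 87.806, 1.381, 65.374, -4.715], TCP at [0.151, -0.658, 0.192] pointing down, gripper open.
Joint ranges: [-148.3, 148.3], [-19.14, 114.17], [-79.39, 73.82], [5.75, 140.21], [-59.74, 239.74], [12.07, 113.84], [-152.46, 152.46]. Speed limits (degrees/s): [147.25, 147.25, 180, 180, 180, 180, 180].

### API

Orientations are given as a 3x3 rotation matrix whose columns are the frame's x, y, z axes.
In Python, from station import get_state, capture, camera_model, close_job, boxes_of gives the robot as it stands.
- The arm moves only by the tool play_rows, never from a script. Its argument "moves" is one flat list of numbers, 7 for each row, row after row: the shift along the world's x, y, z in cm, then the turn, a rotation vector about the world's x, y, z in degrees, then the closure, from -1 (fully open) to 1 (shut). A call has 1 to 5 rows; each row is the pose to reach, as a shift and turn from the pose commanded when the call began; what a row does not reach only later rows make up. A row lasts 1/10 s, in which the tool goes at most 50 mm and 8.59 degrees, less where a joint would pass 70% of its speed; a pose out of reach is approached as far as the arm can. A call with a gripper value outside its range is refused whole. The fingers move at their own pace and stop on an object; "squeeze" is the grip in N (left out, the last holds). Time passes only in rows, so rows that repeat a pose let the fingers close. It gives the time, the measured TCP pose, the force, the opening and the grip force at its end, in the units of the state.
- get_state(): the state, without advancing time (a new reading comes with each control period).
- capture(name): name is "scene" or "top" or "wrist"; returns the picture (400x640x3 uint8, red, green, blue); there is no depth.
- camera_model(name): a dict with "fx", "fy", "cx", "cy" (pixels), "rvec" (rotation vector, rad) and "tvec" (3), from world to camera coordinates, as OpenCV has them; the wrist camera has in their place "mount" (4x4, takes a point from camera to tool coordinates, whose origin is the TCP and whose axes are the flange's). Camera axes: x right, y down, z forward; pixel columns grow to the right and rows downward; lengths in m; the calibration is good to about 2 mm. The wrist camera is an equidistant fisheye: a pixel r from the principal point sees the ray r / f radians off the axis. A picture is of the moment at which its call begins: read the wrist's pose just before it. camera_model takes no time and is no camera call.
- close_job(): hands the job in; it is judged then, once.
Trained networks look in the newest picture that a camera, given by its name, has taken for a name from the list of things; names that differ only in an ending like _2 or _b are one class to them, and where a whole thing is asked for, a point or a joint stands for the part that bears it (a point fixed in the world has none). Each returns a list of dicts, best first, with "score" (0 to 1); they miss things now and then, are a little off and sometimes report something else, mostly with a low value. They report only what shows in the picture. A call takes as long as a camera call. They do not tell look-alikes from the thing itself.
- boxes_of(camera, target): "rect" ([left, top, right, bottom] in pixels, round what is visible of it).
The state is a dict: "clock": time; "joints": joint angles; "qd": joint speeds; "effort": joint torques, N m; "ee_pos": TCP position; "ee_rot": TCP orientation; "wrist_force": force on the tool from outside, world axes, zero at the start; "torque": the same for the moment, N m; "opening": finger opening in m; "grip_force": force on a finger pad.
Only numpy, scipy, OpenCV 4.12 (cv2) and the standard library are available. Lean on these libraries where they do the work, as an engineer would, in place of code of your own. Each camera call takes 0.05 s, during which the arm holds its last target. There are 200 camera calls.

## Working session

There is one attempt and no reset: what is moved stays moved. The work goes in short steps, Python scripts to look and compute and a tool call to move; the robot and the scene stay as the last step left them, time stands still between calls to the robot, and variables do not carry over. Pictures are saved under pics/ and viewed, at most 10 in all, crops included, and the job is handed in when it is done.

Besides the shell and the picture viewer there is one more tool, called after "Call:" by a JSON object that holds its "name" and its "arguments", one argument or row to a line. play_rows: Moves the arm, as the interface text tells. Its arguments: {"type":"object","properties":{"moves":{"type":"array"},"squeeze":{"type":"number"}},"required":["moves"]}

```bash
mkdir -p pics; python3 - <<'E'
from station import *
import cv2,numpy as np
s=get_state();print(s['clock'],s['ee_pos'],np.round(s['ee_rot'],3).tolist(),s['opening'])
for n in ('scene','top'):
    im=capture(n);cv2.imwrite(f'pics/{n}0.png',im[:,:,::-1])
    m=camera_model(n);print(n,{k:np.round(v,4).tolist() for k,v in m.items()})
    for t in ('vial_1','lid_1','tab_1','rack'):
        print(t,[(np.round(b['rect']).tolist(),round(b['score'],2)) for b in boxes_of(n,t)])
E
```

```text
0.0 [ 0.15029872 -0.65736334  0.1906262 ] [[0.975, 0.223, -0.0], [0.223, -0.975, 0.002], [-0.0, -0.002, -1.0]] 0.08560039007023491
scene {'fx': 435.1487, 'fy': 435.1487, 'cx': 316.2978, 'cy': 199.6385, 'rvec': [1.8405, -1.1686, 0.6334], 'tvec': [-0.225, 0.3352, 0.8579]}
vial_1 [([315.0, 198.0, 334.0, 232.0], 0.89), ([295.0, 203.0, 312.0, 226.0], 0.85), ([374.0, 207.0, 395.0, 240.0], 0.78), ([354.0, 204.0, 371.0, 235.0], 0.72), ([259.0, 198.0, 276.0, 220.0], 0.7), ([357.0, 206.0, 364.0, 222.0], 0.69), ([265.0, 227.0, 287.0, 258.0], 0.6)]
lid_1 [([329.0, 202.0, 339.0, 215.0], 0.59), ([358.0, 209.0, 363.0, 222.0], 0.54), ([259.0, 194.0, 272.0, 202.0], 0.5), ([290.0, 198.0, 300.0, 213.0], 0.48), ([314.0, 202.0, 321.0, 214.0], 0.48)]
tab_1 [([304.0, 250.0, 355.0, 261.0], 0.74), ([265.0, 229.0, 285.0, 237.0], 0.69), ([259.0, 190.0, 275.0, 202.0], 0.59), ([294.0, 198.0, 312.0, 225.0], 0.55), ([316.0, 204.0, 324.0, 217.0], 0.45), ([352.0, 203.0, 357.0, 222.0], 0.42)]
rack [([292.0, 220.0, 401.0, 251.0], 0.79)]
top {'fx': 505.8763, 'fy': 505.8763, 'cx': 336.5974, 'cy': 201.1009, 'rvec': [2.1364, -2.128, 0.1446], 'tvec': [0.0302, 0.5532, 1.7295]}
vial_1 [([291.0, 203.0, 304.0, 218.0], 0.7), ([391.0, 203.0, 399.0, 211.0], 0.66), ([347.0, 210.0, 356.0, 220.0], 0.6), ([326.0, 244.0, 335.0, 260.0], 0.6), ([361.0, 206.0, 377.0, 222.0], 0.56), ([329.0, 213.0, 344.0, 224.0], 0.5), ([397.0, 202.0, 408.0, 215.0], 0.5)]
lid_1 [([326.0, 243.0, 334.0, 260.0], 0.6), ([359.0, 207.0, 366.0, 213.0], 0.58), ([292.0, 205.0, 303.0, 216.0], 0.55), ([330.0, 212.0, 333.0, 226.0], 0.47), ([395.0, 203.0, 399.0, 210.0], 0.4)]
tab_1 [([392.0, 204.0, 398.0, 210.0], 0.6), ([331.0, 200.0, 410.0, 231.0], 0.55), ([328.0, 212.0, 334.0, 226.0], 0.42)]
rack [([331.0, 204.0, 412.0, 232.0], 0.71), ([361.0, 210.0, 368.0, 219.0], 0.25)]
```

```bash
python3 - <<'E'
import cv2,numpy as np
a=cv2.imread('pics/scene0.png')[165:275,225:425];b=cv2.imread('pics/top0.png')[180:270,270:430]
cv2.imwrite('pics/c1.png',cv2.resize(a,(800,440),interpolation=cv2.INTER_CUBIC))
cv2.imwrite('pics/c2.png',cv2.resize(b,(800,450),interpolation=cv2.INTER_CUBIC))
E
```

```text
(no output)
```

View pics/c1.png

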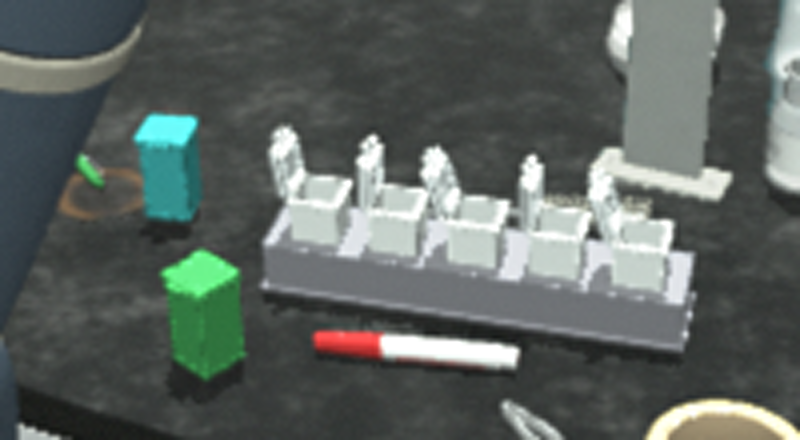

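View pics/c2.png

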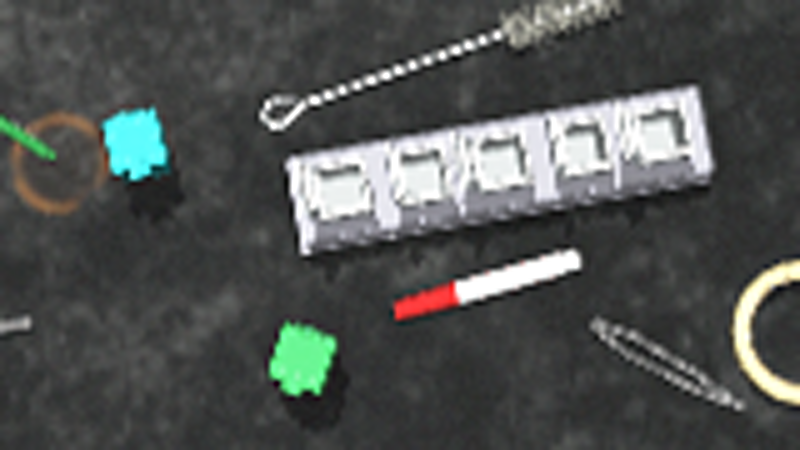

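View pics/scene0.png

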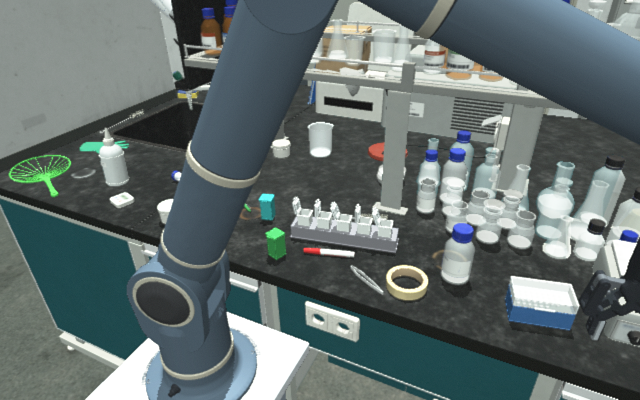

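The top crop shows the rack's top-left-back corner at about (327.6, 211.6) and its right-back corner at (409.4, 197.4). The front bottom corners are at about (330.6, 230.8) and (412.4, 216.6). The candidates are the five off-white vials in the rack (scene (305,218) to (385,228)), the turquoise block (267,207) and the green block (277,243). I choose the off-white vials in the rack.

```bash
cat > h.py <<'E'
import cv2,numpy as np
from station import *
from scipy.optimize import least_squares
def proj(n,P):
    m=camera_model(n);K=np.array([[m['fx'],0,m['cx']],[0,m['fy'],m['cy']],[0,0,1]])
    return cv2.projectPoints(np.array(P,float),np.array(m['rvec']),np.array(m['tvec']),K,None)[0][:,0]
def rack2w(p,P):
    x,y,a=p;P=np.array(P,float);c,s=np.cos(a),np.sin(a)
    return np.c_[x+c*P[:,0]-s*P[:,1],y+s*P[:,0]+c*P[:,1],P[:,2]]
E
python3 - <<'E'
from h import *
# back=+x far, left=+y
R=[[.033,.148,.04],[.033,-.148,.04],[-.033,.148,0],[-.033,-.148,0]]
t=np.array([[327.6,211.6],[409.4,197.4],[330.6,230.8],[412.4,216.6]])
# scene crop/4 + (225,165)
S=[[-.033,.148,0],[-.033,-.148,0],[-.033,.148,.04],[-.033,-.148,.04]]
u=np.array([[263,290],[685,350],[265,243],[688,300]])/4+[225,165]
f=lambda p:np.r_[(proj('top',rack2w(p,R))-t).ravel(),(proj('scene',rack2w(p,S))-u).ravel()]
r=least_squares(f,[.6,0,0]);print(r.x,np.degrees(r.x[2]));print(np.round(r.fun.reshape(-1,2),1).tolist())
p=r.x
for cam in('top','scene'):
    im=cv2.imread(f'pics/{cam}0.png')
    o,sc,wh=((270,180),5,(160,90)) if cam=='top' else ((225,165),4,(200,110))
    c=cv2.resize(im[o[1]:o[1]+wh[1],o[0]:o[0]+wh[0]],None,fx=sc,fy=sc,interpolation=cv2.INTER_CUBIC)
    for q in proj(cam,rack2w(p,[[x,y,z] for x in(-.033,.033) for y in(-.148,.148) for z in (0,.04)]+[[x,y+d,.072] for y in(.112,.056,0,-.056,-.112) for x in(-.017,.017) for d in(-.017,.017)])):
        cv2.circle(c,tuple(int(v) for v in (q-o)*sc+sc/2),2,(0,0,255),-1)
    cv2.imwrite(f'pics/o_{cam}.png',c)
a=cv2.imread('pics/o_top.png');b=cv2.imread('pics/o_scene.png');cv2.imwrite('pics/o.png',cv2.resize(np.vstack([a[:,:],b]),(720,800))[:600] if 0 else cv2.resize(np.vstack([a[50:300],b[100:400]]),(800,550)))
print(rack2w(p,[[0,.148+.0,.07],[0,-.148,.07]]))
E
```

```text
[ 0.51480795 -0.08681424  0.18266563] 10.465969866953273
[[-0.3, -1.2], [1.0, -1.9], [0.4, -0.7], [0.3, -1.3], [-0.6, 0.8], [-0.3, 1.4], [-1.8, 0.9], [0.1, 1.8]]
[[ 0.48792353  0.05872348  0.07      ]
 [ 0.54169238 -0.23235196  0.07      ]]
```

View pics/o.png

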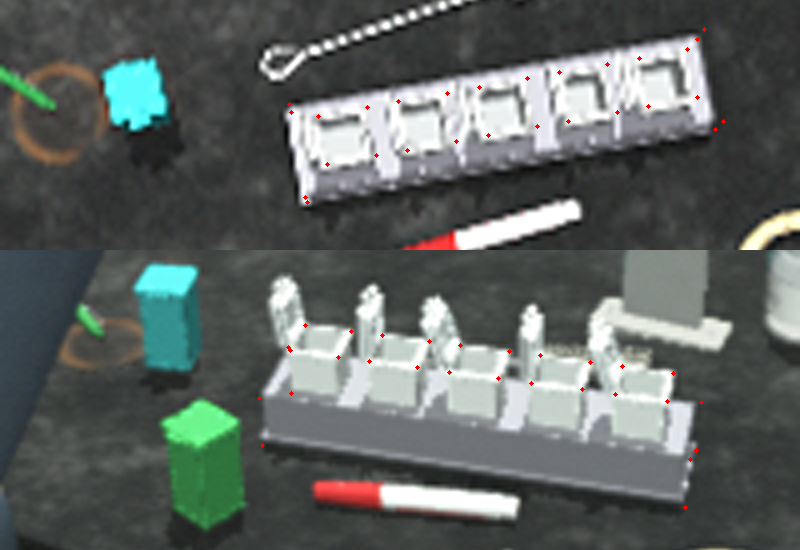

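Call:
{"name": "play_rows", "arguments": {
  "moves": [3,3.1,2,0,0,8,1,6,6.3,4,0,0,16,1,9,9.4,6,0,0,24,1,12,12.6,6,0,0,32,1,15,15.7,6,0,0,40,1],
  "squeeze": 20
}}

```text
clock: 1.0
ee_pos: [0.3018, -0.4999, 0.253]
ee_rot: [[0.599, 0.801, 0.001], [0.801, -0.599, -0.002], [-0.001, 0.002, -1.0]]
wrist_force: [-0.3, -1.0, -0.3]
opening: 0.0119
grip_force: 0.0
```

Call:
{"name": "play_rows", "arguments": {
  "moves": [2.4,4,0,0,0,8,1,4.8,8,0,0,0,16,1,7.2,12,0,0,0,24,1,9.6,16,0,0,0,32,1,12,20,0,0,0,40,1]
}}

```text
clock: 1.5
ee_pos: [0.4212, -0.2994, 0.2521]
ee_rot: [[-0.056, 0.998, 0.001], [0.998, 0.056, -0.001], [-0.001, 0.001, -1.0]]
wrist_force: [0.8, -0.7, -0.2]
opening: -0.0
grip_force: 0.0
```

Call:
{"name": "play_rows", "arguments": {
  "moves": [1.2,4.4,0,0,0,2,1,2.4,8.8,0,0,0,4,1,3.6,13.2,0,0,0,6,1,4.8,17.6,0,0,0,7.6,1,6,22,0,0,0,7.6,1]
}}

```text
clock: 2.0
ee_pos: [0.4808, -0.0794, 0.2522]
ee_rot: [[-0.182, 0.983, 0.001], [0.983, 0.182, -0.001], [-0.001, 0.001, -1.0]]
wrist_force: [0.9, -0.3, 0.4]
opening: 0.0003
grip_force: 0.0
```

Call:
{"name": "play_rows", "arguments": {
  "moves": [0,4.3,0,0,0,0,1,0.1,8.6,0,0,0,0,1,0.1,13,0,0,0,0,1,0.1,17,0,0,0,0,1,0.1,17,0,0,0,0,1]
}}

```text
clock: 2.5
ee_pos: [0.4806, 0.0957, 0.2526]
ee_rot: [[-0.192, 0.981, 0.002], [0.981, 0.192, 0.003], [0.003, 0.002, -1.0]]
wrist_force: [-0.4, -0.1, -0.2]
opening: -0.0001
grip_force: 0.0
```

```bash
python3 - <<'E'
from h import *
s=get_state();im=capture('wrist');cv2.imwrite('pics/w1raw.png',im[:,:,::-1])
m=camera_model('wrist');print(m);M=np.array(m['mount'])
def wproj(P):
    R=np.array(s['ee_rot']);Q=(np.array(P)-s['ee_pos'])@R
    C=(Q-M[:3,3])@M[:3,:3]
    r=np.hypot(C[:,0],C[:,1]);th=np.arctan2(r,C[:,2])
    return np.c_[m['cx']+m['fx']*th*C[:,0]/r,m['cy']+m['fy']*th*C[:,1]/r]
p=[.5148,-.0868,.18267]
for k,P in enumerate([[[x,y,z] for x in(-.033,.033) for y in(-.148,.148) for z in (0,.04)],[[x,y+d,.072] for y in(.112,.056,0,-.056,-.112) for x in(-.017,.017) for d in(-.017,.017)]]):
    for q in wproj(rack2w(p,P)): cv2.circle(im,tuple(int(v) for v in q),1,(255,0,0) if k else (0,0,255),-1)
cv2.imwrite('pics/w1.png',im[:,:,::-1])
E
```

```text
{'fx': 309.70691628693146, 'fy': 309.70691628693146, 'cx': 316.68979177542474, 'cy': 196.33840192708206, 'mount': array([[ 1.04819084e-03, -9.61702986e-01, -2.74091716e-01,
         6.86618859e-02],
       [ 9.99999256e-01,  8.36961234e-04,  8.87593180e-04,
        -1.19308476e-03],
       [-6.24196870e-04, -2.74092442e-01,  9.61703147e-01,
        -1.82366640e-01],
       [ 0.00000000e+00,  0.00000000e+00,  0.00000000e+00,
         1.00000000e+00]])}
```

View pics/w1.png

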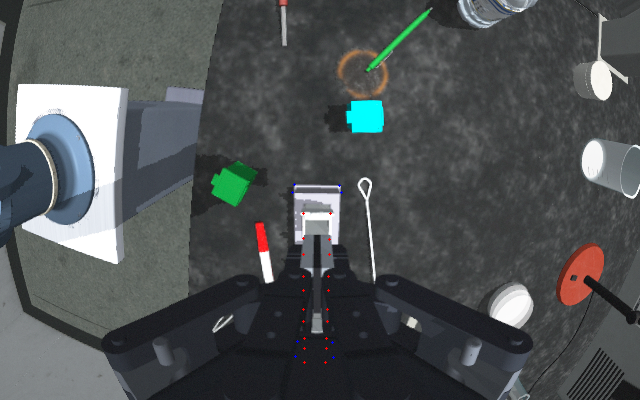

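Call:
{"name": "play_rows", "arguments": {
  "moves": [0,0,-4.5,0,0,-0.5,1,0.1,0,-9,0,0,-0.5,1,0.1,0,-13.5,0,0,-0.5,1,0.1,0,-16.2,0,0,-0.5,1,0.1,0,-16.2,0,0,-0.5,1]
}}

```text
clock: 3.05
ee_pos: [0.4796, 0.0864, 0.0863]
ee_rot: [[-0.171, 0.985, -0.008], [0.985, 0.171, -0.002], [-0.0, -0.008, -1.0]]
wrist_force: [-0.6, -0.3, 0.2]
opening: -0.0002
grip_force: 0.0
```

Call:
{"name": "play_rows", "arguments": {
  "moves": [0.2,-1.3,0,0,0,0,1,0.5,-2.6,0,0,0,0,1,0.7,-3.8,0,0,0,0,1,1.0,-5.1,0,0,0,0,1,1.2,-6.4,0,0,0,0,1]
}}

```text
clock: 3.55
ee_pos: [0.4953, 0.0232, 0.0905]
ee_rot: [[-0.172, 0.985, 0.002], [0.985, 0.172, -0.0], [-0.001, 0.002, -1.0]]
wrist_force: [0.6, -0.1, -0.4]
opening: 0.0002
grip_force: 0.0
```

```bash
cat >> h.py <<'E'
def st():
    s=get_state();d=np.array(s['ee_pos'])-[.5148,-.0868,0];c,q=np.cos(.18267),np.sin(.18267)
    print('t',round(s['clock'],2),'rack xy mm',np.round([1e3*(c*d[0]+q*d[1]),1e3*(-q*d[0]+c*d[1])],1),'z',round(1e3*d[2],1),'F',np.round(s['wrist_force'],1))
E
python3 - <<'E'
from h import *
im=capture('scene');st()
cv2.imwrite('pics/s1.png',cv2.resize(im[165:275,225:425,::-1],(800,440),interpolation=cv2.INTER_CUBIC))
E
```

```text
t 3.6 rack xy mm [  0.4 109.1] z 90.0 F [-0.3 -2.5 -0. ]
```

View pics/s1.png

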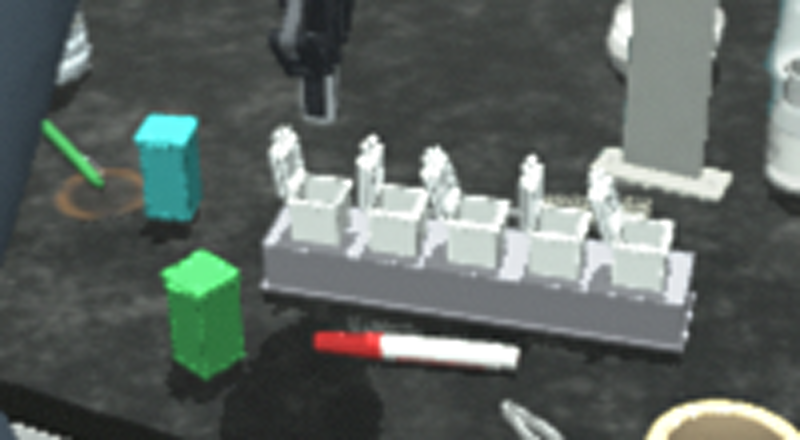

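```bash
python3 - <<'E'
from h import *
st();s=get_state();e=np.array(s['ee_pos'])
for n in('scene','top'): print(n,proj(n,[e,e+[0,0,.1],e+[0,0,-.09]]))
print((proj('scene',[e])-[225,165])*4)
a=capture('scene')[165:275,225:425,::-1];b=capture('top')[180:270,270:430,::-1];st()
cv2.imwrite('pics/s2.png',np.vstack([cv2.resize(a,(560,308),interpolation=2),cv2.resize(b,(560,285),interpolation=2)]))
E
```

```text
t 3.6 rack xy mm [  0.4 109.1] z 90.0 F [-0.3 -2.5 -0. ]
scene [[305.66801903 206.79205919]
 [304.35383086 174.62682936]
 [306.75767741 233.46184131]]
top [[339.71476627 215.77049817]
 [339.31871901 211.85518964]
 [340.03416335 218.92804584]]
[[322.67207613 167.16823677]]
t 3.7 rack xy mm [  0.3 112.2] z 89.8 F [ 1.   0.6 -0.7]
```

View pics/s2.png

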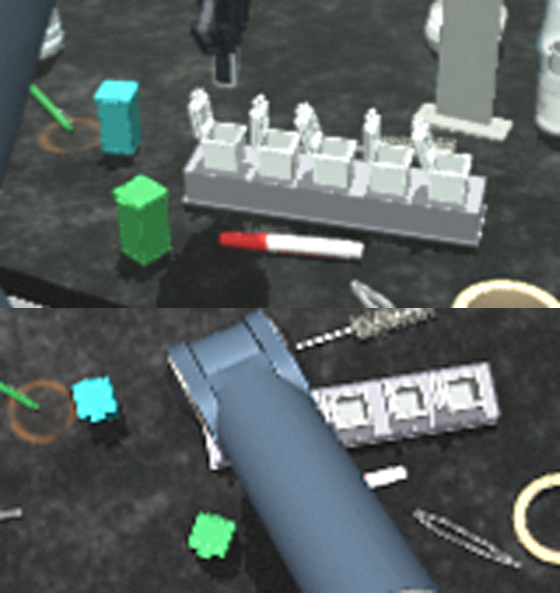

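Neither view shows lid 1 moved. The fingertip appears at scene crop (320,120), but the reported TCP projects to (320,167), so the visible tip sits about 36 mm above it. I'll back off left of the rack, go lower and check the tip there.

Call:
{"name": "play_rows", "arguments": {
  "moves": [-0.3,1.8,0,0,0,0,1,-0.7,3.6,0,0,0,0,1,-1.1,5.4,0,0,0,0,1,-1.4,7.0,-1.5,0,0,0,1,-1.4,7.0,-3.5,0,0,0,1]
}}

```text
clock: 4.2
ee_pos: [0.4809, 0.0989, 0.0556]
ee_rot: [[-0.178, 0.984, 0.003], [0.984, 0.178, 0.002], [0.002, 0.004, -1.0]]
wrist_force: [0.4, -0.1, 0.5]
opening: -0.0
grip_force: 0.0
```

```bash
python3 - <<'E'
from h import *
st();s=get_state();e=np.array(s['ee_pos'])
a=capture('scene')[:,:,::-1].copy();st()
w=capture('wrist')[:,:,::-1]
q=proj('scene',[e,e+[0,0,.05],e+[0,0,.1]]);print(q)
o=np.array([225,165]);c=cv2.resize(a[165:275,225:425],(800,440),interpolation=2)
for p in q: cv2.circle(c,tuple(int(v) for v in (p-o)*4+2),3,(0,0,255),1)
wc=cv2.resize(w[160:260,240:400],(256,160),interpolation=2)
c=np.vstack([c,np.zeros((160,800,3),np.uint8)]);c[440:,:256]=wc
cv2.imwrite('pics/s3.png',c)
E
```

```text
t 4.2 rack xy mm [  0.4 188.7] z 55.6 F [ 0.4 -0.1  0.5]
t 4.25 rack xy mm [ -2.6 187. ] z 52.1 F [-1.1 -0.2 -3.1]
[[279.22400566 213.65183051]
 [278.03695964 198.54663029]
 [276.79818377 182.78316599]]
```

View pics/s3.png

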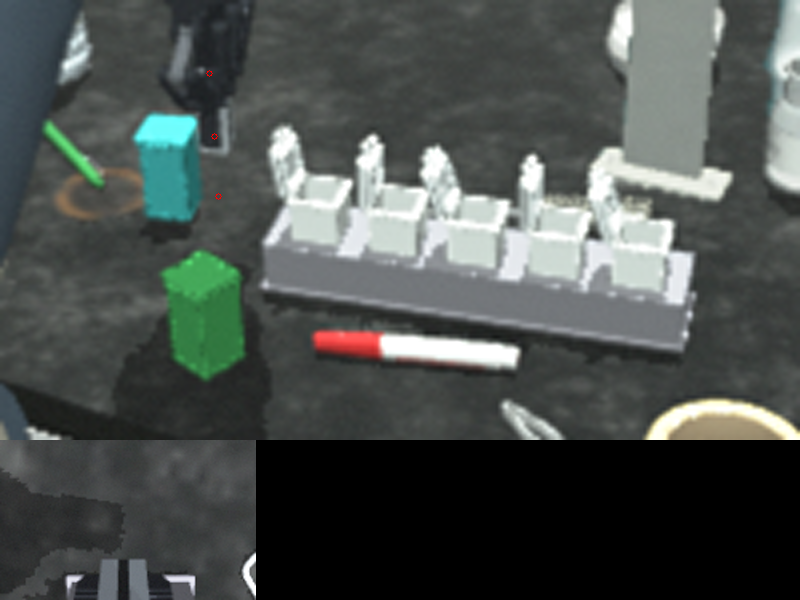

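Call:
{"name": "play_rows", "arguments": {
  "moves": [0.2,-1.1,0,0,0,0,1,0.4,-2.3,0,0,0,0,1,0.6,-3.4,0,0,0,0,1,0.9,-4.5,0,0,0,0,1,0.9,-4.5,0,0,0,0,1]
}}

```text
clock: 4.8
ee_pos: [0.4902, 0.0472, 0.0549]
ee_rot: [[-0.169, 0.986, 0.001], [0.986, 0.169, -0.001], [-0.001, 0.0, -1.0]]
wrist_force: [0.4, 0.6, 1.2]
opening: -0.0002
grip_force: 0.0
```

```bash
python3 - <<'E'
from h import *
st();a=capture('scene')[:,:,::-1];st()
old=cv2.imread('pics/scene0.png')
def cnt(i,x0,x1,y0,y1): 
    g=i[y0:y1,x0:x1].astype(int);return int((g.min(2)>130).sum())
# lid1 region crop (265-300,120-195)/4
for n,i in(('old',old),('now',a)): print(n,[cnt(i,225+x//4,225+(x+36)//4,194,213) for x in(265,302)])
cv2.imwrite('pics/s4.png',cv2.resize(a[165:275,225:425],(800,440),interpolation=2))
E
```

```text
t 4.8 rack xy mm [  0.2 136.3] z 54.9 F [0.4 0.6 1.2]
t 4.85 rack xy mm [1.000e-01 1.375e+02] z 54.9 F [0.  0.3 0.2]
old [107, 42]
now [29, 79]
```

Call:
{"name": "play_rows", "arguments": {
  "moves": [0.2,-1.2,0,0,0,0,1,0.5,-2.4,0,0,0,0,1,0.5,-2.6,-0.4,0,0,0,1,0.5,-2.6,-0.8,0,0,0,1,0.5,-2.6,-1.1,0,0,0,1]
}}

```text
clock: 5.35
ee_pos: [0.4943, 0.024, 0.0432]
ee_rot: [[-0.173, 0.985, -0.001], [0.985, 0.173, 0.0], [0.0, -0.0, -1.0]]
wrist_force: [-0.3, -0.2, 1.1]
opening: 0.0001
grip_force: 0.2
```

Call:
{"name": "play_rows", "arguments": {
  "moves": [0,0,-0.1,0,0,0,1,0,0,-0.2,0,0,0,1,0,0,-0.3,0,0,0,1,0,0,-0.3,0,0,0,1,0,0,-0.3,0,0,0,1]
}}

```text
clock: 5.85
ee_pos: [0.4945, 0.0242, 0.0408]
ee_rot: [[-0.174, 0.985, 0.0], [0.985, 0.174, 0.0], [0.0, 0.0, -1.0]]
wrist_force: [-0.4, 0.5, -0.2]
opening: -0.0001
grip_force: 0.0
```

Call:
{"name": "play_rows", "arguments": {
  "moves": [0,0,-0.1,0,0,0,1,0,0,-0.1,0,0,0,1,0,0,-0.2,0,0,0,1,0,0,-0.2,0,0,0,1]
}}

```text
clock: 6.25
ee_pos: [0.4945, 0.0239, 0.0387]
ee_rot: [[-0.173, 0.985, 0.0], [0.985, 0.173, 0.0], [0.0, 0.0, -1.0]]
wrist_force: [-0.5, -0.3, 0.2]
opening: 0.0003
grip_force: 0.0
```

Call:
{"name": "play_rows", "arguments": {
  "moves": [0,0,-0.1,0,0,0,1,0,0,-0.1,0,0,0,1,0,0,-0.1,0,0,0,1]
}}

```text
clock: 6.55
ee_pos: [0.4944, 0.024, 0.0377]
ee_rot: [[-0.173, 0.985, -0.0], [0.985, 0.173, 0.0], [0.0, -0.0, -1.0]]
wrist_force: [0.5, -0.8, -0.6]
opening: -0.0002
grip_force: 0.0
```

Call:
{"name": "play_rows", "arguments": {
  "moves": [0,0,-0.1,0,0,0,1,0,0,-0.1,0,0,0,1,0,0,-0.1,0,0,0,1]
}}

```text
clock: 6.85
ee_pos: [0.4945, 0.024, 0.0367]
ee_rot: [[-0.173, 0.985, -0.0], [0.985, 0.173, 0.0], [0.0, -0.0, -1.0]]
wrist_force: [-0.0, 1.1, -0.4]
opening: 0.0003
grip_force: 0.0
```

Call:
{"name": "play_rows", "arguments": {
  "moves": [0,0,-0.1,0,0,0,1,0,0,-0.1,0,0,0,1,0,0,-0.1,0,0,0,1]
}}

```text
clock: 7.15
ee_pos: [0.4948, 0.024, 0.0364]
ee_rot: [[-0.173, 0.985, 0.001], [0.985, 0.173, -0.0], [-0.001, 0.001, -1.0]]
wrist_force: [-2.1, -0.4, 5.6]
opening: -0.0001
grip_force: 3.1
```

```bash
python3 - <<'E'
from h import *
st();a=capture('scene')[:,:,::-1];st()
cv2.imwrite('pics/s5.png',cv2.resize(a[180:240,270:410],(798,342),interpolation=2))
E
```

```text
t 7.15 rack xy mm [  0.5 112.6] z 36.4 F [-2.1 -0.4  5.6]
t 7.2 rack xy mm [  0.5 112.6] z 36.4 F [-1.9 -0.2  6.7]
```

View pics/s5.png

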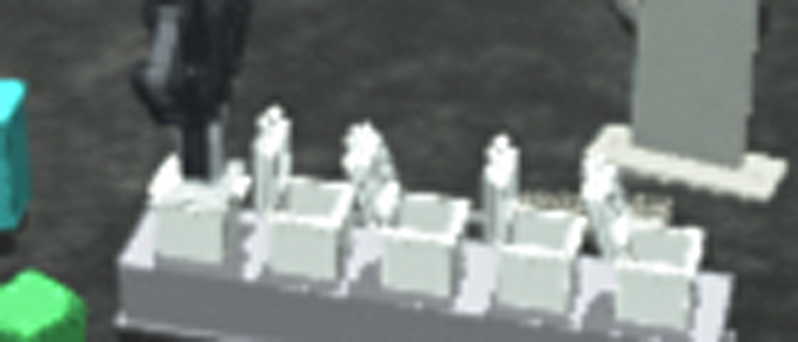

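Lid 1 lies flat under the fingertip (crop (200,190)). Contact is at reported z 36.4 mm with about 6 N. Next is lid 2.

Call:
{"name": "play_rows", "arguments": {
  "moves": [0,0,-0.1,0,0,0,1,0,0,1.6,0,0,0,1,0.3,-1.8,1.6,0,0,0,1,0.7,-3.6,1.6,0,0,0,1,1.0,-5.5,1.6,0,0,0,1]
}}

```text
clock: 7.7
ee_pos: [0.5048, -0.031, 0.052]
ee_rot: [[-0.174, 0.985, 0.001], [0.985, 0.174, 0.001], [0.0, 0.001, -1.0]]
wrist_force: [-0.1, 0.4, -0.7]
opening: -0.0002
grip_force: 0.2
```

Call:
{"name": "play_rows", "arguments": {
  "moves": [0,0,0,0,0,0,1,0,0,-0.4,0,0,0,1,0,0,-0.8,0,0,0,1,0,0,-1.2,0,0,0,1,0,0,-1.2,0,0,0,1]
}}

```text
clock: 8.2
ee_pos: [0.5039, -0.0302, 0.039]
ee_rot: [[-0.175, 0.985, -0.001], [0.985, 0.175, 0.0], [0.001, -0.001, -1.0]]
wrist_force: [0.2, -0.1, -0.4]
opening: -0.0
grip_force: 0.0
```

Call:
{"name": "play_rows", "arguments": {
  "moves": [0,0,-0.1,0,0,0,1,0,0,-0.2,0,0,0,1,0,0,-0.3,0,0,0,1,0,0,-0.3,0,0,0,1]
}}

```text
clock: 8.6
ee_pos: [0.5044, -0.031, 0.0367]
ee_rot: [[-0.173, 0.985, -0.0], [0.985, 0.173, 0.0], [0.0, -0.0, -1.0]]
wrist_force: [0.0, -0.1, 0.5]
opening: -0.0002
grip_force: 0.0
```

Call:
{"name": "play_rows", "arguments": {
  "moves": [0,0,-0.1,0,0,0,1,0,0,-0.1,0,0,0,1,0,0,-0.1,0,0,0,1]
}}

```text
clock: 8.9
ee_pos: [0.5049, -0.031, 0.0364]
ee_rot: [[-0.173, 0.985, 0.001], [0.985, 0.173, -0.0], [-0.001, 0.001, -1.0]]
wrist_force: [-1.6, 0.1, 5.1]
opening: -0.0
grip_force: 2.8
```

Call:
{"name": "play_rows", "arguments": {
  "moves": [0,0,-0.1,0,0,0,1,0,0,1.6,0,0,0,1,0.3,-1.8,1.6,0,0,0,1,0.7,-3.6,1.6,0,0,0,1,1.0,-5.5,1.6,0,0,0,1]
}}

```text
clock: 9.4
ee_pos: [0.5149, -0.0862, 0.052]
ee_rot: [[-0.174, 0.985, 0.001], [0.985, 0.174, 0.0], [0.0, 0.001, -1.0]]
wrist_force: [0.2, 0.4, 0.2]
opening: -0.0002
grip_force: 0.2
```

Call:
{"name": "play_rows", "arguments": {
  "moves": [0,0,0,0,0,0,1,0,0,-0.4,0,0,0,1,0,0,-0.8,0,0,0,1,0,0,-1.2,0,0,0,1,0,0,-1.2,0,0,0,1]
}}

```text
clock: 9.9
ee_pos: [0.5139, -0.0851, 0.039]
ee_rot: [[-0.175, 0.985, -0.001], [0.985, 0.175, 0.001], [0.001, -0.001, -1.0]]
wrist_force: [-0.1, -0.8, -0.7]
opening: -0.0001
grip_force: 0.0
```

Call:
{"name": "play_rows", "arguments": {
  "moves": [0,0,-0.1,0,0,0,1,0,0,-0.2,0,0,0,1,0,0,-0.3,0,0,0,1,0,0,-0.4,0,0,0,1,0,0,-0.4,0,0,0,1]
}}

```text
clock: 10.4
ee_pos: [0.5149, -0.0858, 0.0365]
ee_rot: [[-0.173, 0.985, 0.001], [0.985, 0.173, -0.0], [-0.0, 0.001, -1.0]]
wrist_force: [-1.7, 0.5, 6.2]
opening: 0.0001
grip_force: 2.8
```

```bash
python3 - <<'E'
from h import *
st();a=capture('scene')[:,:,::-1]
cv2.imwrite('pics/s6.png',cv2.resize(a[180:240,270:410],(798,342),interpolation=2))
E
```

```text
t 10.4 rack xy mm [0.3 0.9] z 36.5 F [-1.7  0.5  6.2]
```

View pics/s6.png

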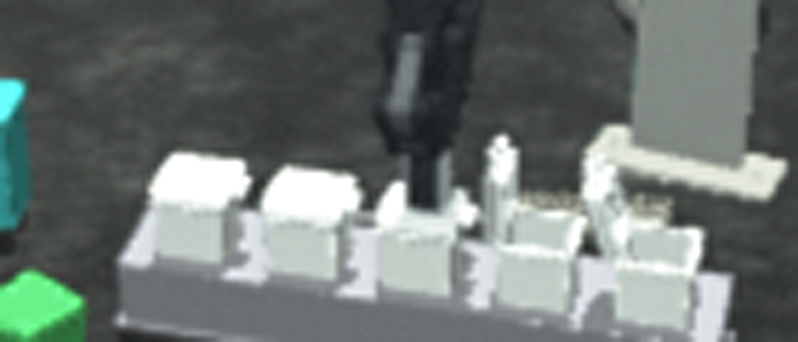

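Lids 1 to 3 lie flat (crop (200,180), (310,195), (420,205)), and lids 4 and 5 are still upright. I'll repeat the same moves.

Call:
{"name": "play_rows", "arguments": {
  "moves": [0,0,-0.1,0,0,0,1,0,0,1.6,0,0,0,1,0.3,-1.8,1.6,0,0,0,1,0.7,-3.6,1.6,0,0,0,1,1.0,-5.5,1.6,0,0,0,1]
}}

```text
clock: 10.95
ee_pos: [0.5249, -0.1412, 0.052]
ee_rot: [[-0.174, 0.985, 0.001], [0.985, 0.174, 0.0], [0.0, 0.001, -1.0]]
wrist_force: [-0.1, 0.1, 0.4]
opening: -0.0003
grip_force: 0.2
```

Call:
{"name": "play_rows", "arguments": {
  "moves": [0,0,0,0,0,0,1,0,0,-0.4,0,0,0,1,0,0,-0.8,0,0,0,1,0,0,-1.2,0,0,0,1,0,0,-1.2,0,0,0,1]
}}

```text
clock: 11.45
ee_pos: [0.5239, -0.1401, 0.039]
ee_rot: [[-0.175, 0.985, -0.001], [0.985, 0.175, 0.001], [0.001, -0.001, -1.0]]
wrist_force: [0.3, -0.8, 0.2]
opening: 0.0001
grip_force: 0.0
```

Call:
{"name": "play_rows", "arguments": {
  "moves": [0,0,-0.1,0,0,0,1,0,0,-0.2,0,0,0,1,0,0,-0.3,0,0,0,1,0,0,-0.4,0,0,0,1,0,0,-0.4,0,0,0,1]
}}

```text
clock: 11.95
ee_pos: [0.5249, -0.1408, 0.0365]
ee_rot: [[-0.173, 0.985, 0.001], [0.985, 0.173, -0.0], [-0.0, 0.001, -1.0]]
wrist_force: [-1.4, 0.9, 5.6]
opening: 0.0
grip_force: 2.7
```

Call:
{"name": "play_rows", "arguments": {
  "moves": [0,0,-0.1,0,0,0,1,0,0,1.6,0,0,0,1,0.3,-1.8,1.6,0,0,0,1,0.7,-3.6,1.6,0,0,0,1,1.0,-5.5,1.6,0,0,0,1]
}}

```text
clock: 12.45
ee_pos: [0.5348, -0.1962, 0.052]
ee_rot: [[-0.174, 0.985, 0.001], [0.985, 0.174, 0.0], [0.0, 0.001, -1.0]]
wrist_force: [0.2, 0.4, 0.3]
opening: 0.0001
grip_force: 0.2
```

Call:
{"name": "play_rows", "arguments": {
  "moves": [0,0,0,0,0,0,1,0,0,-0.4,0,0,0,1,0,0,-0.8,0,0,0,1,0,0,-1.2,0,0,0,1,0,0,-1.2,0,0,0,1]
}}

```text
clock: 12.95
ee_pos: [0.5339, -0.195, 0.039]
ee_rot: [[-0.175, 0.985, -0.001], [0.985, 0.175, 0.001], [0.001, -0.001, -1.0]]
wrist_force: [0.1, -0.4, -0.4]
opening: -0.0001
grip_force: 0.0
```

Call:
{"name": "play_rows", "arguments": {
  "moves": [0,0,-0.1,0,0,0,1,0,0,-0.2,0,0,0,1,0,0,-0.3,0,0,0,1,0,0,-0.4,0,0,0,1,0,0,-0.4,0,0,0,1]
}}

```text
clock: 13.45
ee_pos: [0.5349, -0.1958, 0.0365]
ee_rot: [[-0.173, 0.985, 0.001], [0.985, 0.173, -0.0], [-0.0, 0.001, -1.0]]
wrist_force: [-0.5, 0.4, 4.4]
opening: 0.0001
grip_force: 2.5
```

Call:
{"name": "play_rows", "arguments": {
  "moves": [0,0,-0.1,0,0,0,1,0,0,-0.1,0,0,0,1,0,0,3,0,0,0,1,0,0,7.5,0,0,0,1,0,0,12,0,0,0,1]
}}

```text
clock: 13.95
ee_pos: [0.5339, -0.1958, 0.1566]
ee_rot: [[-0.174, 0.985, -0.001], [0.985, 0.174, 0.001], [0.001, -0.001, -1.0]]
wrist_force: [1.0, -0.1, -0.1]
opening: 0.0003
grip_force: 0.0
```

Call:
{"name": "play_rows", "arguments": {
  "moves": [0,0,3,0,0,0,1,0,0,3,0,0,0,1,0,0,3,0,0,0,1]
}}

```text
clock: 14.25
ee_pos: [0.5345, -0.1962, 0.1861]
ee_rot: [[-0.173, 0.985, 0.001], [0.985, 0.173, -0.001], [-0.001, 0.001, -1.0]]
wrist_force: [-1.3, -0.2, -0.1]
opening: -0.0
grip_force: 0.0
```

```bash
python3 - <<'E'
from h import *
st();a=capture('scene');p=[.5148,-.0868,.18267]
g=a.min(2)
for i,y in enumerate((.112,.056,0,-.056,-.112)):
    def mask(P):
        m=np.zeros(g.shape,np.uint8);cv2.fillConvexPoly(m,cv2.convexHull(proj('scene',rack2w(p,P)).astype(np.int32)),1);return m>0
    lid=mask([[x,y+d,z] for x in(-.019,.019) for d in(-.019,.018) for z in (.074,.076)])
    up=mask([[x,y+d,z] for x in(-.017,.017) for d in(-.021,.03) for z in (.09,.112)])&~lid
    print(i+1,'lid px white',round((g[lid]>140).mean(),2),'above white',round((g[up]>140).mean(),2),'rows of top white',[int(np.where(g[180:240,int(c)]>140)[0].min()+180) for c in proj('scene',rack2w(p,[[0,y-.015,.076],[0,y,.076],[0,y+.012,.076]]))[:,0]], np.round(proj('scene',rack2w(p,[[.019,y,.076]]))[0,1],1))
E
```

```text
t 14.25 rack xy mm [  -0.5 -111.2] z 186.1 F [-1.3 -0.2 -0.1]
1 lid px white 0.93 above white 0.0 rows of top white [208, 207, 207] 207.5
2 lid px white 0.96 above white 0.03 rows of top white [210, 210, 209] 210.0
3 lid px white 0.93 above white 0.02 rows of top white [213, 212, 212] 212.5
4 lid px white 0.99 above white 0.07 rows of top white [215, 214, 214] 215.1
5 lid px white 0.94 above white 0.49 rows of top white [208, 206, 205] 217.8
```

```bash
python3 - <<'E'
from h import *
a=capture('scene').min(2);o=cv2.imread('pics/scene0.png').min(2)
print('cols 370..394 step 2, rows 198..228');
for r in range(200,229): print(r,a[r,370:396:2],o[r,370:396:2])
E
```

```text
cols 370..394 step 2, rows 198..228
200 [ 61  61  61  57  58  86 129 127 129 129 130 128 128] [ 65  64  61  59  61  85 132 131 132 131 134 132 131]
201 [ 64  63  61  80  89  92 130 128 128 128 130 128 130] [ 65  64  64  84  92  93 131 130 131 132 132 132 131]
202 [ 64  65  67 180 208 150 126 128 128 128 130 128 130] [ 65  63  68 186 213 153 130 132 132 131 132 132 132]
203 [ 67  65  91 216 224 181 126 127 130 127 129 129 128] [ 68  67  96 221 227 187 129 131 131 132 132 131 134]
204 [ 76  68 139 226 209 176 125 125 128 127 129 129 129] [ 80  70 140 229 216 176 127 130 134 131 131 130 132]
205 [ 86  81 211 218 215 187 140 127 128 127 129 128 131] [ 88  84 217 221 221 190 142 132 132 129 132 132 133]
206 [ 80 126 225 220 219 216 202 162 142 132 128 128 130] [ 84 128 228 221 222 221 207 166 147 137 132 131 131]
207 [ 77 119 205 218 221 220 223 215 202 180 150 133 128] [ 76 136 238 224 222 225 225 220 210 185 155 135 130]
208 [ 67 112 158 169 207 218 220 221 220 214 210 178 152] [ 65 183 248 207 207 223 225 225 224 221 216 183 155]
209 [ 61  78 100 107 154 162 198 217 220 222 221 215 211
[... 1483 characters left out ...]
199 198 200 198 204 253  60]
223 [255  56  33  91 255 255 255 255 255 255 255 255 255] [255  55  73 188 210 166 198 198 198 197 209 255  59]
224 [176  96  62 112 255 255 255 255 255 255 255 255 243] [230 101  69 186 196 179 197 198 196 197 231 255  57]
225 [155 207 170 154 247 249 255 255 255 255 255 193 120] [191 210 173 194 224 218 206 203 205 199 231 203  54]
226 [149 221 216 216 238 218 224 234 242 254 255 131  58] [161 224 220 215 231 254 250 242 245 219 237 153  56]
227 [145 216 221 220 208 187 185 221 222 219 228 114  99] [151 221 225 223 208 218 222 236 250 252 255 156 103]
228 [139 219 221 221 198 190 189 192 188 181 184 205 209] [144 224 224 224 204 195 198 201 209 212 228 204 213]
```

Lid 5's top edge is at row 217–218, as predicted for a shut lid. The white above it is the shelf foot, unchanged from the first picture.

```bash
python3 -c "
from station import close_job
print(close_job())"
```

```text
the job is handed in; nothing more can be done
None
```

I folded all five lids over from left to right and pressed each one shut at about 4–7 N measured. The final scene picture shows them all flat, and the job is handed in; no verdict came back.

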